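Hardness check on a clamped rubber stopper

ROBOT

A 6-joint arm with a two-finger parallel gripper is mounted at the origin on a cart in front of the work surface, level with it; the furniture and walls round the work are solid. World frame = base frame: x ahead of the robot, y to its left, z up, the work surface at z = 0. Lengths are in m, angles in rad, forces in N, time in s.
With the tool pointing down it reaches from about 0.325 to 0.9 m from the base axis. Payload 6.1 kg.
Tool frame: the origin (TCP) lies midway between the tips of the shut fingers; the grasp point (between the pads) lies 19 mm behind it; z points along the fingers, y is the line along which they close (so a half turn about z gives the same grasp; the last joint's range is limited). The gripper opens to 85 mm and grips with 20 to 120 N. Pads are 22 mm wide; open, the fingers measure 114 mm over their backs; the gripper's body (76 mm by 85 mm) begins 54 mm behind the grasp point. The pads swing forward as they close: fully open they stand 13 mm farther back than shut.
Start: joints at [-1.39, 0.22, 1.526, -0, 1.395, -0.126], TCP at [0.189, -0.596, 0.231] pointing down, gripper open.
Joint ranges: [-2.98, 2.98], [-0.91, 2.08], [0.09, 2.57], [-1.24, 4.39], [0.2, 2.65], [-2.68, 2.68]. Speed limits (rad/s): [2.57, 2.57, 3.01, 3.14, 3.14, 3.14].

INTERFACE

Orientations are given as a rotation vector (axis times angle).
In Python, from bench import env, read_camera, camera_params, workorder gives the robot as it stands.
- The arm moves only by the shell command python3 -m inch 'ROWS' [OPENING] [FORCE]. ROWS is JSON, a list of rows, each an object of numbers: "tx", "ty", "tz": the shift along the tool's x, y, z in mm; "turn": the turn about the tool's z in rad. A call has 1 to 20 rows; each row is the pose to reach, as a shift and turn from the pose commanded when the call began, along the tool's axes at that moment; what a row does not reach only later rows make up. A row lasts 1/8 s, in which the tool goes at most 62.5 mm and 10.7 degrees, less where a joint would pass 70% of its speed; a pose out of reach is approached as far as the arm can. A call with a gripper value outside its range is refused whole. OPENING is the gripper command: -1 is fully open, 1 is shut, values between are in proportion, set as the call begins (- or left out, the last holds). The fingers move at their own pace and stop on an object; FORCE is the grip in N (left out, the last holds). Time passes only in rows, so rows that repeat a pose let the fingers close. It gives the time, the measured TCP pose, the force, the opening and the grip force at its end, in the units of the state.
- env.get_obs(): the state, without advancing time (a new reading comes with each control period).
- read_camera(name): name is "scene" or "top" or "wrist"; returns (picture, depth): 400x640x3 uint8, blue, green, red; 400x640 float32, m along the optical axis (not along the pixel's ray), 0 where there is no reading.
- camera_params(name): a dict with "mtx" (3x3 intrinsics, pixels), "rvec" (rotation vector, rad) and "tvec" (3), from world to camera coordinates, as OpenCV has them. Camera axes: x right, y down, z forward; pixel columns grow to the right and rows downward; lengths in m; the calibration is good to about 2 mm. A picture is of the moment at which its call begins: read the wrist's pose just before it. camera_params takes no time and is no camera call; for the wrist camera it gives the pose at the moment of the call.
- workorder.finish_job(): hands the job in; it is judged then, once.
The state is a dict: "t": time; "joints": joint angles; "dq": joint speeds; "tau": joint torques, N m; "tcp_pos": TCP position; "orientation": TCP orientation; "force": force on the tool from outside, world axes, zero at the start; "wrist_torque": the same for the moment, N m; "width": opening from 0.0 (shut) to 1.0 (fully open); "grasp_force": force on a finger pad.
Only numpy, scipy, OpenCV 4.12 (cv2) and the standard library are available. Lean on these libraries where they do the work, as an engineer would, in place of code of your own. Each camera call takes 0.05 s, during which the arm holds its last target. There are 200 camera calls.

TASK

Swing the blue clamp plate fully shut over the black rubber stopper in the sloped test block, then take the yellow hand probe out of its stand and hold its steel tip on the white mark with the red dot on the stopper, through the plate's round window and without touching the plate. Keep the probe square to the sloped rubber face and press lightly, never hard, so that the sprung tip is pushed in about half its travel; finish while still holding it there, and leave the jar, the bottle and the marker pen where they are.

Things in the scene. Friction and masses are not known exactly. Their poses are not given: they have to be found in the camera images.
- test_block: Test block, fixed to the worktop: steel base 130 x 100 x 12 mm carrying a grey nest block, 100 x 84 x 30 mm, its top face sloping 20 degrees down to the block's -x side. Origin: centre of the base's underside; z up. The face's centre is 10 mm to -x of it and 73 mm up; its upper (+x) edge, where the clamp plate is hinged, 90 mm up. The rubber stopper sits in the nest, flush with the face.
- stopper: Black rubber stopper, 43 mm diameter, 27 mm high, fast in the nest; origin at the centre of its underside, z is the outward normal of the sloped face. The rubber is firm (take it as rigid).
- mark (a point): Centre of the marked spot: middle of the stopper's top face, a white disc 16 mm in diameter with a 6 mm red dot in its middle, lying in the sloped face. z is the face's outward normal (20 degrees off vertical), x points up the slope to the hinge, y along the hinge.
- clamp_plate (a joint): Hinge of the blue clamp plate, rad: 0 = shut flat on the sloped face, grows as it swings up (limit 1.5); starts half open, at 0.9 to 1.3. Plate 96 x 80 x 5 mm with a round window 36 mm in diameter over the mark when shut. A stiff hinge keeps it where it is left; about 1 N at the tab, pushed towards shut, moves it. No latch.
- clamp_hinge (a point): Midpoint of the hinge line, at the upper edge of the sloped face, 50 mm up the slope from the mark. Axes as mark; the hinge axis is y.
- clamp_tab (a point): On the upper side of the orange tab (20 x 32 x 5 mm) at the free edge of the clamp plate, 107 mm from the hinge line, in the middle of the plate's width. Turns with the plate; z is the normal of the plate's upper side, x points to the hinge.
- stand: Black block stand, 70 x 70 x 60 mm high with a 90 x 90 x 6 mm steel foot, fixed to the worktop, with an upright 25 mm hole. Origin: centre of the underside.
- probe: Yellow round hand probe, 116 mm long, 0.1 kg, upright in the stand, hung by its collar. Origin: end of the steel tip when fully out; z along it to the handle end. From the origin: steel tip 8 mm diameter to 18 mm, body 20 mm diameter to 50, collar 32 mm diameter 50 to 56 (its underside on the stand's top), handle 22 mm diameter 56 to 116 (hold it here). Lift 60 mm to clear the stand.
- probe_tip (a point): The very end of the probe's steel tip (5 mm wide); moves in with the tip. z as the probe's.
- plunger (a joint): How far the probe's steel tip is pushed in, m: 0 = fully out, 0.010 = end stop. Spring of 0.4 N per mm (4 N at the end stop).
- jar: White screw-top jar, 64 mm diameter, 82 mm high, a bystander; origin at the centre of its underside.
- lab_bottle: Small white bottle with blue cap, 57 mm diameter, 118 mm high, a bystander; origin at the centre of its underside.
- marker: White felt marker pen with red cap, 130 mm long along its y, 20 mm thick, lying on the worktop, a bystander; origin at the middle of its underside.
Things that resemble listed ones, but are neither listed nor needed, are in the scene too. There is more than one size of the test_block; the job needs the smaller. There is more than one size of the probe; the job needs the smaller.

How it is judged:
On the way, in this order (a step that is already met when the one before it is completed fails the run):
1. the clamp plate is swung shut (value of joint clamp_plate below 0.06 rad), for 0.2 s.
2. the probe is lifted clear of its stand (z of probe in the frame of stand above 0.062 m and contact force between the fingers and probe above 1 N), for 0.2 s.
At the end, for the whole second after the job is handed in: Clamp plate shut (within 0.06 rad); gripper holding the probe, tip within 8 mm of the mark's centre and touching the rubber with 0.4 to 5 N, sprung tip pushed in 2 to 8 mm, probe within 0.14 rad (8 degrees) of square to the sloped face and not pressing on the plate (under 0.5 N) (value of joint clamp_plate below 0.06 rad and distance between probe_tip and mark below 0.008 m and angle between the z axis of probe and the z axis of mark, either way round below 0.14 rad and value of joint plunger between 0.002 and 0.008 m and contact force between probe and stopper between 0.4 and 5 N and contact force between probe and clamp_plate below 0.5 N and contact force between the fingers and probe above 1 N); the arm keeps its last pose, push and grip.
It fails at once if the probe is pressed hard on the rubber (over 15 N) (contact force between probe and stopper above 15 N).
It fails at once if the jar is moved more than 20 mm (distance of jar from where it was at the start of the episode above 0.02 m).
It fails at once if the lab bottle is moved more than 20 mm (distance of lab_bottle from where it was at the start of the episode above 0.02 m).
It fails at once if the marker is moved more than 20 mm (distance of marker from where it was at the start of the episode above 0.02 m).
It also fails if it takes over 56 s, if anything falls off the work surface, if the arm or the gripper's body presses on something with over 40 N, if the wrist force passes 120 N, or if a joint passes its speed limit or range.

## Working session

There is one attempt and no reset: what is moved stays moved. The work goes in short steps, Python scripts to look and compute and a shell command to move; the robot and the scene stay as the last step left them, time stands still between calls to the robot, and variables do not carry over. Pictures are saved under pics/ and viewed, at most 13 in all, crops included, and the job is handed in when it is done.

```bash
ls; mkdir -p pics; python3 - <<'E'
from bench import env, read_camera, camera_params
import cv2,numpy as np
for n in ["scene","top"]:
    im,d=read_camera(n); cv2.imwrite(f"pics/{n}.png",im); np.save(f"pics/{n}_d.npy",d)
    print(n,camera_params(n))
o=env.get_obs(); print(o)
E
```

```text
pics
scene {'mtx': array([[407.4073199 ,   0.        , 314.26761241],
       [  0.        , 407.4073199 , 199.07160485],
       [  0.        ,   0.        ,   1.        ]]), 'rvec': array([ 1.82171238, -0.91048658,  0.61529692]), 'tvec': array([-0.36339307,  0.25514502,  0.51688453])}
top {'mtx': array([[368.84392876,   0.        , 324.74399533],
       [  0.        , 368.84392876, 194.76354803],
       [  0.        ,   0.        ,   1.        ]]), 'rvec': array([ 2.12220249, -2.17423038,  0.16211237]), 'tvec': array([-0.06243512,  0.55131489,  0.89614636])}
{'t': 0.1, 'joints': array([-1.39007529e+00,  2.21138294e-01,  1.52751341e+00, -2.41014439e-05,
        1.39472264e+00, -1.26070482e-01]), 'dq': array([ 9.62672493e-04, -4.04209859e-03, -4.07518147e-03,  4.79129681e-05,
       -1.03422347e-03, -4.59489441e-04]), 'tau': array([ 3.28069791e-04, -4.98243356e+01, -3.90546405e+01, -2.57909196e-04,
        5.72315170e-03, -6.89871968e-06]), 'tcp_pos': array([ 0.18865597, -0.59526064,  0.23030537]), 'orientation': array([-3.10294334e+00, -4.79753868e-01,  1.13653841e-04]), 'force': array([ 0.44169312,  0.09878418, -0.22299448]), 'wrist_torque': array([ 0.02084935, -0.01430192, -0.04773018]), 'grasp_force': 0.0, 'width': 1.0001838353712564}
```

View pics/scene.png

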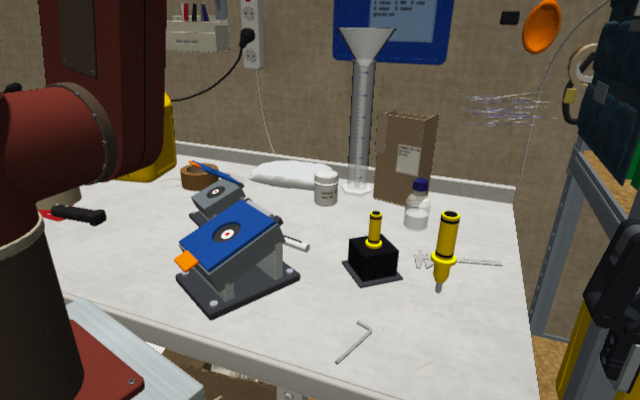

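View pics/top.png

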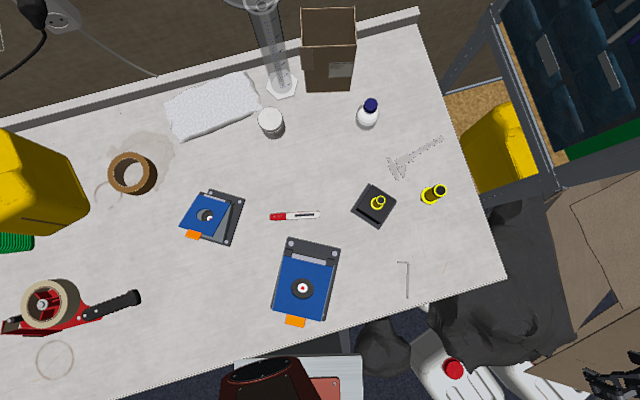

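Test-block candidates in the top view are a large one at (303,285), already shut, and a small one at (208,216), half open, so I choose the small. Probe candidates are one in the black stand at (377,203) and a larger free-standing one at (433,193); I choose the one in the stand. The marker is at (295,216), the jar at (270,122) and the bottle at (368,113).

```bash
cat > h.py <<'E'
import numpy as np,cv2
from bench import env, read_camera, camera_params
from scipy.spatial.transform import Rotation as R
def cloud(n,d,p=None):
    p=p or camera_params(n); v,u=np.mgrid[0:400,0:640]
    K=p["mtx"]; c=np.stack([(u-K[0,2])/K[0,0]*d,(v-K[1,2])/K[1,1]*d,d],-1)
    return (c-p["tvec"])@R.from_rotvec(p["rvec"]).as_matrix()   # R^T c
def tool():
    o=env.get_obs(); return o["tcp_pos"],R.from_rotvec(o["orientation"]).as_matrix(),o
E
python3 - <<'E'
from h import *
t=cv2.imread("pics/top.png"); s=cv2.imread("pics/scene.png")
a=cv2.resize(t[180:255,170:250],None,fx=5,fy=5,interpolation=cv2.INTER_CUBIC)
b=cv2.resize(s[150:225,175:255],None,fx=5,fy=5,interpolation=cv2.INTER_CUBIC)
cv2.imwrite("pics/crop.png",np.hstack([a,b]))
P=cloud("top",np.load("pics/top_d.npy")); S=cloud("scene",np.load("pics/scene_d.npy"))
hsv=cv2.cvtColor(t,cv2.COLOR_BGR2HSV)
def box(m,u0,u1,v0,v1):
    k=np.zeros_like(m);k[v0:v1,u0:u1]=1;return m&k.astype(bool)
blue=(hsv[...,0]>100)&(hsv[...,0]<125)&(hsv[...,1]>120)
org=(hsv[...,0]>5)&(hsv[...,0]<18)&(hsv[...,1]>180)
yel=(hsv[...,0]>22)&(hsv[...,0]<35)&(hsv[...,1]>150)
for nm,m in [("blueS",box(blue,170,250,180,245)),("orgS",box(org,170,215,225,245)),("yelS",box(yel,360,395,185,220)),("blueBig",box(blue,265,345,230,330))]:
    q=P[m];q=q[np.isfinite(q).all(1)]; print(nm,len(q),q.mean(0).round(4),q.min(0).round(3),q.max(0).round(3))
    if "blue" in nm:
        c=np.median(q,0);w=q[np.linalg.norm(q-c,axis=1)<.09];_,_,V=np.linalg.svd(w-w.mean(0));print(" n",V[2].round(3))
# stand top
q=P[180:235,345:405].reshape(-1,3);k=(abs(q[:,2]-.06)<.006);w=q[k]
print("stand top",k.sum(),w.mean(0),cv2.minAreaRect((w[:,:2]*1000).astype(np.float32)))
k=(q[:,2]>.003)&(q[:,2]<.01);print("foot",cv2.minAreaRect((q[k][:,:2]*1000).astype(np.float32)),k.sum())
k=q[:,2]>.1;print("probe top",q[k].mean(0),q[k].max(0),k.sum())
# small base
q=P[180:250,170:250].reshape(-1,3);k=(q[:,2]>.005)&(q[:,2]<.125)
print("block all",cv2.minAreaRect((q[k&(q[:,2]<.02)][:,:2]*1000).astype(np.float32)))
# heights of bystanders
for nm,(u,v) in dict(jar=(270,120),bottle=(370,104),marker=(295,216),big=(433,193),worktop=(200,290)).items(): print(nm,P[v,u].round(3))
E
```

```text
blueS 1088 [0.4976 0.2009 0.1238] [ 0.414 -0.069  0.067] [0.55  0.25  0.967]
 n [-0.507  0.168 -0.845]
orgS 95 [0.4535 0.2162 0.1506] [0.444 0.201 0.059] [0.462 0.231 0.158]
yelS 134 [ 0.5195 -0.1989  0.097 ] [ 0.414 -0.225  0.057] [ 0.537 -0.069  0.967]
blueBig 2410 [ 0.3273 -0.0183  0.1148] [ 0.251 -0.087  0.081] [0.414 0.05  0.967]
 n [-0.331  0.085  0.94 ]
stand top 670 [ 0.52182589 -0.20111553  0.05967052] ((522.9135131835938, -202.09658813476562), (69.92234802246094, 70.3270492553711), 55.2664794921875)
foot ((521.3869018554688, -207.22979736328125), (156.66455078125, 140.19618225097656), 88.53447723388672) 329
probe top [ 0.50908792 -0.1851894   0.22444473] [ 0.53406069 -0.06919785  0.96679214] 100
block all ((497.5657958984375, 218.12533569335938), (163.55032348632812, 174.1849365234375), 6.3135786056518555)
jar [0.736 0.057 0.082]
bottle [ 0.756 -0.19   0.12 ]
marker [0.499 0.002 0.02 ]
big [ 0.532 -0.319  0.146]
worktop [ 0.318  0.248 -0.002]
```

View pics/crop.png

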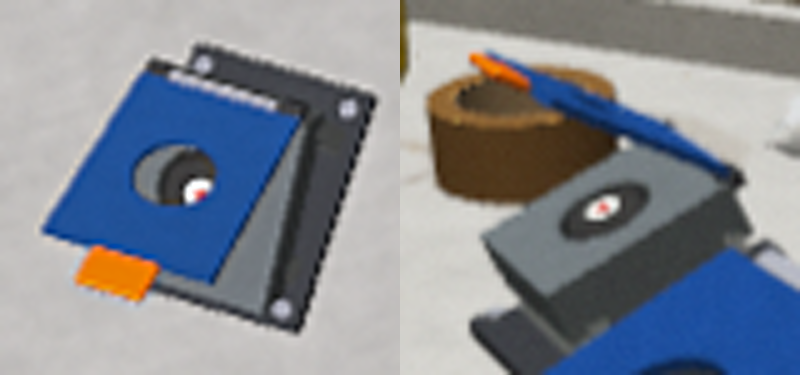

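The crop confirms the small block: its plate is half open with the tab towards the camera, and the mark shows at top (210,218.5) and scene (215,191). Next I'll refine the numbers, filtering out zero-depth pixels.

```bash
python3 - <<'E'
from h import *
t=cv2.imread("pics/top.png"); s=cv2.imread("pics/scene.png")
dt=np.load("pics/top_d.npy");ds=np.load("pics/scene_d.npy")
P=cloud("top",dt);S=cloud("scene",ds);P[dt==0]=np.nan;S[ds==0]=np.nan
def sel(im,C,h0,h1,smin,u0,u1,v0,v1,vmin=60):
    h=cv2.cvtColor(im,cv2.COLOR_BGR2HSV)[v0:v1,u0:u1];m=(h[...,0]>h0)&(h[...,0]<h1)&(h[...,1]>smin)&(h[...,2]>vmin)
    q=C[v0:v1,u0:u1][m];return q[np.isfinite(q).all(1)]
q=sel(t,P,100,125,120,170,250,180,245); q=q[q[:,2]>.085]
for _ in range(4):
    c=q.mean(0);n=np.linalg.svd(q-c)[2][2];n*=np.sign(n[2]);r=(q-c)@n;q=q[abs(r)<.004]
yaw=np.arctan2(n[1],n[0]);tilt=np.degrees(np.arccos(n[2]));print("plate n",n,"yaw",yaw,np.degrees(yaw),"open rad",np.radians(tilt+20),len(q),"c",c)
for nm,C,im,(u0,u1,v0,v1) in [("top",P,t,(200,220,208,228)),("scene",S,s,(203,228,182,202))]:
    h=cv2.cvtColor(im,cv2.COLOR_BGR2HSV)[v0:v1,u0:u1]
    red=((h[...,0]<8)|(h[...,0]>172))&(h[...,1]>90)
    wh=(h[...,1]<40)&(h[...,2]>190)
    for l,m in(("red",red),("white",wh)):
        v,u=np.nonzero(m);print(nm,l,len(u),(u.mean()+u0,v.mean()+v0) if len(u) else "",np.nanmedian(C[v0:v1,u0:u1][m],0))
# face fit (scene, grey face)
print("tab",np.median(sel(t,P,5,18,180,170,215,225,245),0), np.median(sel(s,S,5,18,180,185,215,155,172),0))
# refined stand/probe
for nm,C,b in(("top",P,(345,405,180,235)),("scene",S,(335,410,205,285))):
    q=C[b[2]:b[3],b[0]:b[1]].reshape(-1,3);q=q[np.isfinite(q).all(1)]
    k=abs(q[:,2]-.06)<.004;print(nm,"stand",cv2.minAreaRect((q[k][:,:2]*1000).astype(np.float32)))
    k=(q[:,2]>.118)&(q[:,2]<.14);print(nm,"probe top",k.sum(),np.median(q[k],0),q[k].max(0),q[k].min(0))
p,T,o=tool();print(p,T.round(3))
x=np.array([np.cos(yaw),np.sin(yaw),0]);print("tool y vs hinge y turn: hinge y world",-x[1],x[0],"tool x",T[:,0],"toolx yaw",np.arctan2(T[1,0],T[0,0]))
E
```

```text
plate n [ 0.5028458  -0.16446149  0.84858619] yaw -0.31609530994346663 -18.110927183640282 open rad 0.9065549605101839 1059 c [0.49781276 0.20156738 0.12259785]
top red 3 (np.float64(209.33333333333334), np.float64(218.33333333333334)) [0.4945225  0.20586345 0.07315149]
top white 13 (np.float64(208.69230769230768), np.float64(217.15384615384616)) [0.49708045 0.20832424 0.07415076]
scene red 1 (np.float64(215.0), np.float64(191.0)) [0.49293002 0.20369557 0.07482723]
scene white 9 (np.float64(215.11111111111111), np.float64(191.44444444444446)) [0.49537633 0.20380555 0.07268825]
tab [0.45325493 0.21546564 0.15137105] [0.44728641 0.20763977 0.153162  ]
top stand ((522.9135131835938, -202.09658813476562), (69.92234802246094, 70.3270492553711), 55.2664794921875)
top probe top 78 [ 0.52233714 -0.20174042  0.12551368] [ 0.53406069 -0.19135244  0.12887815] [ 0.51249266 -0.21170546  0.11813094]
scene stand ((605.41259765625, -209.9342803955078), (95.73896026611328, 260.2342834472656), 85.55449676513672)
scene probe top 95 [ 0.51760882 -0.20610998  0.12500732] [ 0.53257073 -0.19403531  0.12722008] [ 0.51171625 -0.21501137  0.11804037]
[ 0.18865597 -0.59526064  0.23030537] [[ 0.953  0.302 -0.   ]
 [ 0.302 -0.953  0.002]
 [ 0.    -0.002 -1.   ]]
tool y vs hinge y turn: hinge y world 0.310857701903416 0.9504564635833285 tool x [9.53306193e-01 3.02005400e-01 2.00490808e-04] toolx yaw 0.30679558725378764
```

```bash
python3 -m inch '[{"tx":499,"ty":-694,"turn":0.623},{"tx":499,"ty":-694,"turn":0.623},{"tx":499,"ty":-694,"turn":0.623},{"tx":499,"ty":-694,"turn":0.623},{"tx":499,"ty":-694,"turn":0.623},{"tx":499,"ty":-694,"turn":0.623},{"tx":499,"ty":-694,"turn":0.623},{"tx":499,"ty":-694,"turn":0.623},{"tx":499,"ty":-694,"turn":0.623},{"tx":499,"ty":-694,"turn":0.623},{"tx":499,"ty":-694,"turn":0.623},{"tx":499,"ty":-694,"turn":0.623},{"tx":499,"ty":-694,"turn":0.623},{"tx":499,"ty":-694,"turn":0.623},{"tx":499,"ty":-694,"turn":0.623},{"tx":499,"ty":-694,"turn":0.623},{"tx":499,"ty":-694,"turn":0.623},{"tx":499,"ty":-694,"turn":0.623}]' 1 30
python3 - <<'E'
from h import *
p,T,o=tool();print(p,T.round(3),o["joints"].round(3),o["force"])
E
```

```text
[ 0.18865597 -0.59526064  0.23030537] [[ 0.953  0.302 -0.   ]
 [ 0.302 -0.953  0.002]
 [ 0.    -0.002 -1.   ]] [-1.39   0.221  1.528 -0.     1.395 -0.126] [ 0.44169312  0.09878418 -0.22299448]$[0]: bad value
```

```bash
python3 -m inch '[{"tx":499,"ty":-694,"tz":0,"turn":0.623},{"tx":499,"ty":-694,"tz":0,"turn":0.623},{"tx":499,"ty":-694,"tz":0,"turn":0.623},{"tx":499,"ty":-694,"tz":0,"turn":0.623},{"tx":499,"ty":-694,"tz":0,"turn":0.623},{"tx":499,"ty":-694,"tz":0,"turn":0.623},{"tx":499,"ty":-694,"tz":0,"turn":0.623},{"tx":499,"ty":-694,"tz":0,"turn":0.623},{"tx":499,"ty":-694,"tz":0,"turn":0.623},{"tx":499,"ty":-694,"tz":0,"turn":0.623},{"tx":499,"ty":-694,"tz":0,"turn":0.623},{"tx":499,"ty":-694,"tz":0,"turn":0.623},{"tx":499,"ty":-694,"tz":0,"turn":0.623},{"tx":499,"ty":-694,"tz":0,"turn":0.623},{"tx":499,"ty":-694,"tz":0,"turn":0.623},{"tx":499,"ty":-694,"tz":0,"turn":0.623},{"tx":499,"ty":-694,"tz":0,"turn":0.623},{"tx":499,"ty":-694,"tz":0,"turn":0.623}]' 1 30
python3 - <<'E'
from h import *
p,T,o=tool();print(p,T.round(3),o["joints"].round(3),o["force"])
E
```

```text
t: 2.35
tcp_pos: [0.4549, 0.2155, 0.2315]
orientation: [-3.102, 0.497, -0.001]
force: [0.3, -0.3, 0.2]
width: 0.002
grasp_force: 0.0
[0.45488888 0.21552289 0.2315115 ] [[ 0.95  -0.312  0.   ]
 [-0.312 -0.95   0.   ]
 [ 0.    -0.    -1.   ]] [ 0.286 -0.074  1.837 -0.     1.378  2.174] [ 0.25557692 -0.28723631  0.16454072]
```

```bash
python3 -m inch '[{"tx":0,"ty":0,"tz":45,"turn":0},{"tx":0,"ty":0,"tz":65,"turn":0},{"tx":0,"ty":0,"tz":80,"turn":0},{"tx":0,"ty":0,"tz":95,"turn":0},{"tx":0,"ty":0,"tz":110,"turn":0},{"tx":0,"ty":0,"tz":125,"turn":0},{"tx":0,"ty":0,"tz":138,"turn":0},{"tx":0,"ty":0,"tz":148,"turn":0},{"tx":0,"ty":0,"tz":156,"turn":0},{"tx":0,"ty":0,"tz":160,"turn":0},{"tx":0,"ty":0,"tz":160,"turn":0}]'
```

```text
t: 3.72
tcp_pos: [0.4547, 0.2165, 0.0711]
orientation: [3.102, -0.495, -0.001]
force: [-0.2, 0.9, -0.0]
width: -0.002
grasp_force: 0.0
```

```bash
python3 -m inch '[{"tx":0,"ty":0,"tz":1,"turn":0},{"tx":0,"ty":0,"tz":2,"turn":0},{"tx":0,"ty":0,"tz":2.5,"turn":0},{"tx":0,"ty":0,"tz":2.5,"turn":0}]'
```

```text
t: 4.22
tcp_pos: [0.4549, 0.2165, 0.0689]
orientation: [-3.102, 0.495, -0.0]
force: [0.2, -0.5, 0.3]
width: 0.001
grasp_force: 0.2
```

```bash
python3 - <<'E'
from h import *
s,ds=read_camera("scene"); S=cloud("scene",ds)
cv2.imwrite("pics/s2.png",cv2.resize(s[140:240,160:270],None,fx=5,fy=5,interpolation=cv2.INTER_CUBIC))
w,dw=read_camera("wrist");cv2.imwrite("pics/w2.png",w)
E
```

```text
(no output)
```

View pics/s2.png

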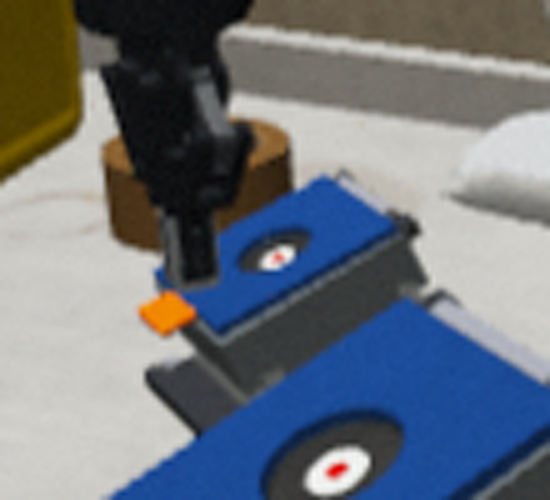

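The plate now lies almost flat on the face, with the window around the mark at crop (278,258). I'll press a little further, until the force rises.

```bash
python3 -m inch '[{"tx":0,"ty":0,"tz":1,"turn":0},{"tx":0,"ty":0,"tz":2,"turn":0},{"tx":0,"ty":0,"tz":2,"turn":0}]';python3 -m inch '[{"tx":0,"ty":0,"tz":1,"turn":0},{"tx":0,"ty":0,"tz":2,"turn":0},{"tx":0,"ty":0,"tz":2,"turn":0}]'
```

```text
t: 4.7
tcp_pos: [0.4549, 0.2165, 0.0669]
orientation: [3.102, -0.495, 0.0]
force: [-1.1, -0.2, 1.2]
width: -0.001
grasp_force: 0.6
t: 5.08
tcp_pos: [0.4552, 0.2166, 0.0663]
orientation: [3.102, -0.494, 0.0]
force: [-5.3, -1.4, 13.7]
width: 0.001
grasp_force: 7.0
```

```bash
python3 -m inch '[{"tx":0,"ty":0,"tz":-60,"turn":0},{"tx":0,"ty":0,"tz":-115,"turn":0},{"tx":0,"ty":0,"tz":-134,"turn":0},{"tx":0,"ty":0,"tz":-134,"turn":0}]'
python3 -m inch '[{"tx":194,"ty":377,"tz":0,"turn":0},{"tx":194,"ty":377,"tz":0,"turn":0},{"tx":194,"ty":377,"tz":0,"turn":0},{"tx":194,"ty":377,"tz":0,"turn":0},{"tx":194,"ty":377,"tz":0,"turn":0},{"tx":194,"ty":377,"tz":0,"turn":0},{"tx":194,"ty":377,"tz":0,"turn":0},{"tx":194,"ty":377,"tz":0,"turn":0},{"tx":194,"ty":377,"tz":0,"turn":0},{"tx":194,"ty":377,"tz":0,"turn":0}]' -1 30
python3 - <<'E'
from h import *
p,T,o=tool();print(p,T.round(3),o["joints"].round(3))
cp=camera_params("wrist");w,d=read_camera("wrist");C=cloud("wrist",d,cp);C[d==0]=np.nan
h=cv2.cvtColor(w,cv2.COLOR_BGR2HSV);y=(h[...,0]>22)&(h[...,0]<35)&(h[...,1]>150)
q=C[np.isfinite(C).all(2)]
n=(np.hypot(C[...,0]-.5225,C[...,1]+.202)<.025)
k=n&(C[...,2]>.12)&(C[...,2]<.132);print("top",k.sum(),C[k].mean(0),C[k].min(0),C[k].max(0))
k=n&(C[...,2]>.06)&(C[...,2]<.072);print("collar",k.sum(),C[k].mean(0) if k.any() else 0)
cv2.imwrite("pics/w3.png",w)
t,d=read_camera("top");C=cloud("top",d);C[d==0]=np.nan
m=np.zeros((400,640),bool);h=cv2.cvtColor(t,cv2.COLOR_BGR2HSV)
b=(h[...,0]>100)&(h[...,0]<125)&(h[...,1]>120);m[180:250,170:250]=1
q=C[b&m];q=q[np.isfinite(q).all(1)]
for _ in range(4):
    c=q.mean(0);nn=np.linalg.svd(q-c)[2][2];nn*=np.sign(nn[2]);q=q[abs((q-c)@nn)<.004]
print("plate n",nn,"tilt",np.degrees(np.arccos(nn[2])),"yaw",np.degrees(np.arctan2(-nn[1],-nn[0])),len(q))
ex=np.cross([0,0,1],nn);print("plate rect", cv2.minAreaRect((q[:,:2]*1000).astype(np.float32)))
k=np.zeros_like(m);k[195:240,185:235]=1;r=k&((h[...,0]<8)|(h[...,0]>172))&(h[...,1]>90);wh=k&(h[...,1]<40)&(h[...,2]>170)
dist=np.hypot(C[...,0]-.494,C[...,1]-.205)<.015
print("red",np.argwhere(r&dist).tolist(),C[r&dist].mean(0),"white",(wh&dist).sum(),C[wh&dist].mean(0))
cv2.imwrite("pics/t3.png",t)
E
```

```text
t: 5.58
tcp_pos: [0.456, 0.2169, 0.2006]
orientation: [-3.101, 0.494, -0.006]
force: [0.3, -0.0, -0.8]
width: -0.002
grasp_force: 0.0
t: 6.82
tcp_pos: [0.5216, -0.2007, 0.1979]
orientation: [-3.102, 0.492, 0.002]
force: [-0.7, -0.3, 0.1]
width: 1.001
grasp_force: 0.0
[ 0.52158215 -0.20066913  0.19786403] [[ 0.951 -0.31  -0.001]
 [-0.31  -0.951  0.001]
 [-0.002 -0.001 -1.   ]] [-0.509  0.091  1.736  0.     1.317  1.377]
top 917 [ 0.52394483 -0.20481541  0.12563718] [ 0.51203611 -0.21547213  0.12000713] [ 0.53413612 -0.19385406  0.12839296]
collar 840 [ 0.52941043 -0.20340904  0.06320201]
plate n [-0.32743553  0.10686711  0.93881063] tilt 20.147233072788815 yaw -18.075441866993586 1029
plate rect ((491.66375732421875, 204.02984619140625), (79.60275268554688, 90.72724151611328), 72.15404510498047)
red [[218, 210], [219, 209], [219, 210]] [0.49293674 0.20446591 0.07376648] white 32 [0.49262238 0.2044258  0.07321218]
```

View pics/w3.png

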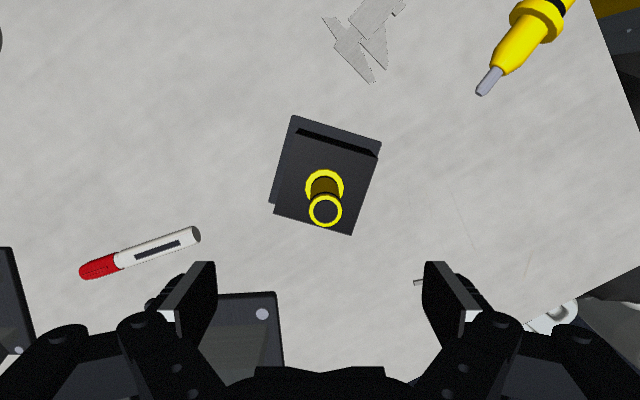

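The wrist view shows the small probe in its stand (handle top at (325,210)), centred between the fingers, with the marker clear at (140,252). The plate fit gives a 20.1° tilt, so it is shut. Going down to grip.

```bash
python3 -m inch '[{"tx":2,"ty":2,"tz":40,"turn":0},{"tx":2,"ty":2,"tz":80,"turn":0},{"tx":2,"ty":2,"tz":105,"turn":0},{"tx":2,"ty":2,"tz":115,"turn":0},{"tx":2,"ty":2,"tz":115,"turn":0}]'
python3 -m inch '[{"tx":0,"ty":0,"tz":0,"turn":0},{"tx":0,"ty":0,"tz":0,"turn":0},{"tx":0,"ty":0,"tz":0,"turn":0},{"tx":0,"ty":0,"tz":0,"turn":0},{"tx":0,"ty":0,"tz":0,"turn":0},{"tx":0,"ty":0,"tz":0,"turn":0}]' 1 25
```

```text
t: 7.55
tcp_pos: [0.5233, -0.2041, 0.0838]
orientation: [-3.102, 0.493, 0.001]
force: [-0.1, 0.3, 0.1]
width: 0.999
grasp_force: 0.0
t: 8.3
tcp_pos: [0.5236, -0.2049, 0.0844]
orientation: [3.102, -0.495, 0.001]
force: [-0.9, 0.7, 5.3]
width: 0.24
grasp_force: 25.5
```

```bash
python3 -m inch '[{"tx":0,"ty":0,"tz":-8,"turn":0},{"tx":0,"ty":0,"tz":-20,"turn":0},{"tx":0,"ty":0,"tz":-28,"turn":0},{"tx":0,"ty":0,"tz":-28,"turn":0},{"tx":-4,"ty":0,"tz":-28,"turn":0},{"tx":-8,"ty":0,"tz":-28,"turn":0},{"tx":-12,"ty":0,"tz":-28,"turn":0}]'
python3 - <<'E'
from h import *
w,d=read_camera("scene");cv2.imwrite("pics/s4.png",cv2.resize(w[150:290,320:420],None,fx=4,fy=4,interpolation=cv2.INTER_CUBIC))
E
```

```text
t: 9.18
tcp_pos: [0.5124, -0.2012, 0.1121]
orientation: [3.102, -0.495, 0.003]
force: [3.9, -1.4, -1.2]
width: 0.241
grasp_force: 25.1
```

View pics/s4.png

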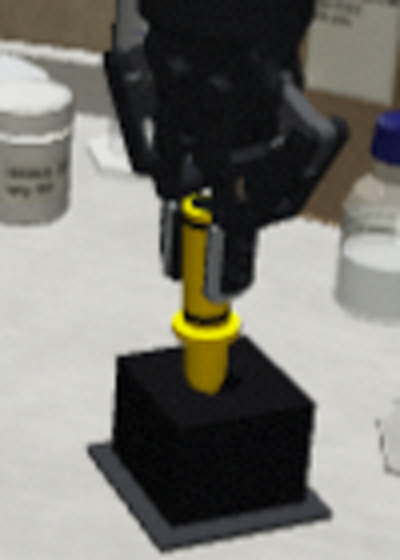

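The probe (handle at (205,260), body entering the hole at (207,385)) is starting to lean in the pads, with about 4 N of side force. I'll carry on to about 20°.

```bash
python3 -m inch '[{"tx":-4,"ty":0,"tz":0,"turn":0},{"tx":-8,"ty":0,"tz":0,"turn":0},{"tx":-12,"ty":0,"tz":0,"turn":0},{"tx":-15,"ty":0,"tz":0,"turn":0},{"tx":-17,"ty":0,"tz":0,"turn":0},{"tx":-17,"ty":0,"tz":0,"turn":0}]'
python3 -m inch '[{"tx":0,"ty":0,"tz":-15,"turn":0},{"tx":0,"ty":0,"tz":-40,"turn":0},{"tx":0,"ty":0,"tz":-80,"turn":0},{"tx":0,"ty":0,"tz":-120,"turn":0},{"tx":0,"ty":0,"tz":-120,"turn":0},{"tx":0,"ty":0,"tz":-120,"turn":0},{"tx":0,"ty":0,"tz":-120,"turn":0}]' 1 50
python3 - <<'E'
from h import *
p,T,o=tool();print(p,T.round(3))
w,d=read_camera("scene");S=cloud("scene",d);S[d==0]=np.nan
cv2.imwrite("pics/s5.png",cv2.resize(w[90:250,310:450],None,fx=4,fy=4,interpolation=cv2.INTER_CUBIC))
np.save("pics/s5d.npy",d)
h=cv2.cvtColor(w,cv2.COLOR_BGR2HSV);y=(h[...,0]>22)&(h[...,0]<35)&(h[...,1]>130)
near=np.linalg.norm(S-(p+[0,0,-.01]),axis=-1)<.11
L=(S-p)@T; m=y&near&(abs(L[...,1])<.03)&(abs(L[...,0])<.09)
q=L[m]*1000;print(m.sum(),q.min(0),q.max(0))
c=np.median(q,0);V=np.linalg.svd(q-q.mean(0))[2][0];print(q.mean(0),V)
# binned centre along z
for z0 in range(-30,90,8):
    k=(q[:,2]>z0)&(q[:,2]<z0+8)
    if k.sum()>4: print(z0,k.sum(),np.median(q[k],0).round(1), np.ptp(q[k][:,0]).round(1),np.ptp(q[k][:,1]).round(1))
E
```

```text
t: 9.98
tcp_pos: [0.4956, -0.1956, 0.1119]
orientation: [3.102, -0.495, -0.0]
force: [3.3, -1.0, 0.7]
width: 0.244
grasp_force: 25.7
t: 10.85
tcp_pos: [0.4945, -0.195, 0.23]
orientation: [-3.101, 0.494, 0.006]
force: [-0.1, -0.5, -0.8]
width: 0.239
grasp_force: 48.9
[ 0.49452601 -0.19500853  0.2299641 ] [[ 0.95  -0.311 -0.003]
 [-0.311 -0.95   0.002]
 [-0.004 -0.001 -1.   ]]
453 [-14.64033183 -14.52195421 -50.00505083] [24.86987273 15.29102896 52.27945377]
[3.13842138 3.33351585 8.29690913] [0.30888227 0.09309284 0.94653339]
-30 25 [-10.2   1.4 -25.7] 5.7 17.3
-22 23 [ -8.    0.6 -18.3] 7.9 18.5
-14 18 [ -6.6  -0.5 -11. ] 6.8 14.1
-6 16 [-3.7 -0.6 -1.1] 16.1 27.2
2 48 [2.4 6.2 6.3] 20.6 18.4
10 68 [ 7.5  7.9 14.9] 26.1 27.0
18 73 [ 2.3  6.5 20.8] 19.9 27.1
26 37 [11.3  6.  30.8] 20.9 13.8
34 41 [11.5  6.4 37.3] 15.2 15.6
42 34 [14.3  5.4 44.9] 14.6 14.2
50 7 [17.3  2.9 51.7] 8.8 4.2
```

View pics/s5.png

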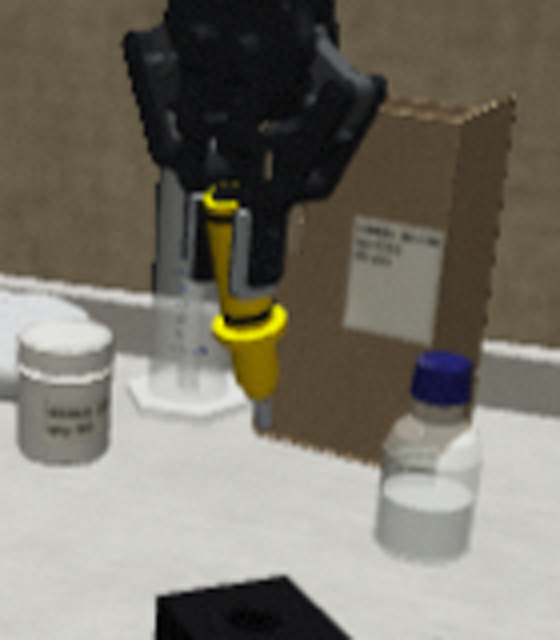

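The probe leans about 19.6° in the pads, with the tip at scene (376,197) pointing up-slope as wanted. Next is locating the tip in the tool frame.

```bash
python3 - <<'E'
from h import *
p,T,o=tool();d=np.load("pics/s5d.npy");S=cloud("scene",d);cp=camera_params("scene")
Rm=R.from_rotvec(cp["rvec"]).as_matrix();cam=-Rm.T@cp["tvec"];K=cp["mtx"]
print("cam in tool",((cam-p)@T).round(3))
for u,v in[(376,197),(375.5,192),(375,190)]:
    r=Rm.T@np.array([(u-K[0,2])/K[0,0],(v-K[1,2])/K[1,1],1]);r=T.T@r;c=T.T@(cam-p)
    print(u,v,"y=0 hit",((c-r*c[1]/r[1])*1000).round(1),"depth pt",((S[int(v),int(u)]-p)@T*1000).round(1))
cp=camera_params("wrist");w,dw=read_camera("wrist");cv2.imwrite("pics/w6.png",w);np.save("pics/w6d.npy",dw)
C=(cloud("wrist",dw,cp)-p)@T*1000; 
rc=R.from_rotvec(cp["rvec"]).as_matrix();print("wristcam in tool",((-rc.T@cp["tvec"]-p)@T).round(3))
for g in[(32,0,69),(29,0,69)]:
    x=rc@(p+T@(np.array(g)/1000))+cp["tvec"];x=cp["mtx"]@x;print("pred wrist px",x[:2]/x[2])
n=np.array([-np.sin(np.radians(20))*np.cos(-.316),-np.sin(np.radians(20))*np.sin(-.316),np.cos(np.radians(20))])
mk=np.array([.4927,.2045,.0735])
goal=mk+n*.040-T@np.array([.032,0,.069]);dd=T.T@(goal-p);print("hover40 move mm",dd*1000,"normal in tool",T.T@n)
E
```

```text
cam in tool [-0.457  0.478 -0.215]
376 197 y=0 hit [26.5  0.  70.7] depth pt [25.8  0.7 70.3]
375.5 192 y=0 hit [24.2  0.  60.5] depth pt [22.1  0.9 59.7]
375 190 y=0 hit [22.6  0.  56.3] depth pt [21.2  1.3 55.6]
wristcam in tool [ 0.072 -0.    -0.142]
pred wrist px [320.12383216 166.91247784]
pred wrist px [320.12021621 171.7277173 ]
hover40 move mm [-171.39575023 -379.07901921   50.73095949] normal in tool [-3.45319708e-01 -5.78416453e-04 -9.38484930e-01]
```

View pics/w6.png

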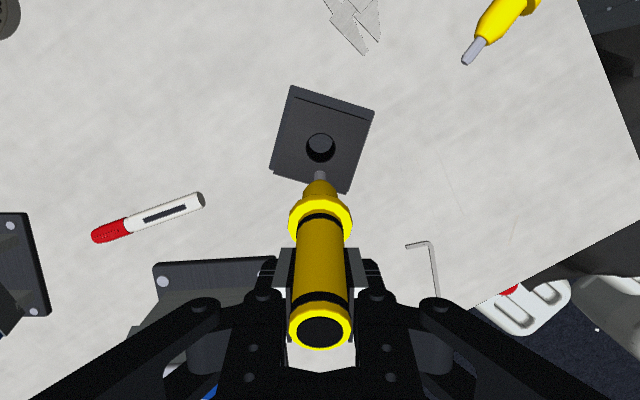

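The wrist view shows the tip at (320,172), the handle end at (320,330), and the probe centred in the pads. I'll check the angle with it.

```bash
python3 - <<'E'
from h import *
p,T,o=tool();cp=camera_params("wrist");rc=R.from_rotvec(cp["rvec"]).as_matrix()
def pr(g):
    x=cp["mtx"]@(rc@(p+T@(np.array(g)/1000))+cp["tvec"]);return (x[:2]/x[2]).round(1)
for tx,tz in((28,70),(29,70)):
  print("tip",pr((tx,0,tz)))
  for a in(16,18,20,22,24):
    s,c=np.sin(np.radians(a)),np.cos(np.radians(a)); A=np.array([tx-116*s,0,tz-116*c]);e=np.array([c,0,-s])
    print(a,pr(A-11*e),pr(A),pr(A+11*e))
E
```

```text
tip [320.1 173. ]
16 [320.5 352.6] [320.5 332.8] [320.6 310.8]
18 [320.5 358.3] [320.5 340.1] [320.6 319.9]
20 [320.4 363.4] [320.5 346.9] [320.6 328.4]
22 [320.4 367.9] [320.5 353. ] [320.5 336.3]
24 [320.4 371.8] [320.5 358.5] [320.5 343.5]
tip [320.1 171.4]
16 [320.5 350.3] [320.5 330.2] [320.6 308.1]
18 [320.5 356. ] [320.5 337.7] [320.6 317.3]
20 [320.4 361.2] [320.5 344.5] [320.6 325.9]
22 [320.4 365.7] [320.5 350.6] [320.5 333.8]
24 [320.4 369.7] [320.5 356.2] [320.5 341.1]
```

```bash
python3 -m inch '[{"tx":-40,"ty":-90,"tz":0,"turn":0},{"tx":-168,"ty":-379,"tz":0,"turn":0},{"tx":-168,"ty":-379,"tz":0,"turn":0},{"tx":-168,"ty":-379,"tz":0,"turn":0},{"tx":-168,"ty":-379,"tz":0,"turn":0},{"tx":-168,"ty":-379,"tz":0,"turn":0},{"tx":-168,"ty":-379,"tz":0,"turn":0},{"tx":-168,"ty":-379,"tz":0,"turn":0},{"tx":-168,"ty":-379,"tz":0,"turn":0},{"tx":-168,"ty":-379,"tz":25,"turn":0},{"tx":-168,"ty":-379,"tz":50,"turn":0},{"tx":-168,"ty":-379,"tz":50,"turn":0},{"tx":-168,"ty":-379,"tz":50,"turn":0}]'
python3 - <<'E'
from h import *
p,T,o=tool();print(p,o["force"],o["joints"].round(3))
cp=camera_params("wrist");w,dw=read_camera("wrist");rc=R.from_rotvec(cp["rvec"]).as_matrix()
def pr(P):
    x=cp["mtx"]@(rc@P+cp["tvec"]);return (x[:2]/x[2]).round(1)
mk=np.array([.4927,.2045,.0735]);print("mark px",pr(mk),"tip px",pr(p+T@np.array([.0285,0,.070])))
s,ds=read_camera("scene");
cs=cv2.resize(s[120:220,160:260],None,fx=4,fy=4,interpolation=cv2.INTER_CUBIC)
cv2.imwrite("pics/v7.png",np.hstack([w[60:360,160:480],np.zeros((300,10,3),np.uint8),cs[:300]]) )
C=cloud("wrist",dw,cp);h=cv2.cvtColor(w,cv2.COLOR_BGR2HSV);r=((h[...,0]<8)|(h[...,0]>172))&(h[...,1]>90)&(np.hypot(C[...,0]-mk[0],C[...,1]-mk[1])<.015)
wh=(h[...,1]<40)&(h[...,2]>170)&(np.hypot(C[...,0]-mk[0],C[...,1]-mk[1])<.015)
for m in(r,wh):
    a=np.argwhere(m); print(len(a),a.mean(0)[::-1] if len(a) else "",C[m].mean(0))
E
```

```text
t: 12.58
tcp_pos: [0.4546, 0.2161, 0.1827]
orientation: [-3.102, 0.497, -0.001]
force: [-0.1, -0.0, -0.1]
width: 0.236
grasp_force: 49.3
[0.45457143 0.21608764 0.18266353] [-0.14270617 -0.01921508 -0.07397769] [ 0.287 -0.032  1.891 -0.     1.282  2.175]
mark px [318.8 145.8] tip px [320.1 172.2]
50 [320.74 144.38] [0.49326072 0.20286792 0.0737946 ]
295 [320.64067797 143.99322034] [0.49348342 0.20286864 0.07355914]
```

View pics/v7.png

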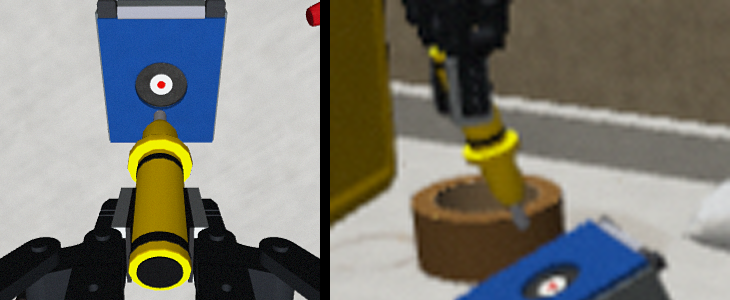

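The wrist half shows the tip at full-frame (320,172) and the red dot at (321,144), lined up sideways; the scene half shows the lean roughly square to the plate. Approaching to about 9 mm.

```bash
python3 -m inch '[{"tx":3,"ty":0,"tz":8,"turn":0},{"tx":6,"ty":0,"tz":18,"turn":0},{"tx":9,"ty":0,"tz":27,"turn":0},{"tx":10,"ty":0,"tz":30,"turn":0},{"tx":10,"ty":0,"tz":30,"turn":0},{"tx":10,"ty":0,"tz":30,"turn":0}]'
python3 - <<'E'
from h import *
p,T,o=tool();print(p,o["force"])
cp=camera_params("wrist");w,dw=read_camera("wrist")
a=cv2.resize(w[90:250,240:400],None,fx=2.5,fy=2.5,interpolation=cv2.INTER_CUBIC)
s,_=read_camera("scene");b=cv2.resize(s[150:230,170:250],None,fx=5,fy=5,interpolation=cv2.INTER_CUBIC)
cv2.imwrite("pics/v8.png",np.hstack([a,b]))
E
```

```text
t: 13.42
tcp_pos: [0.4636, 0.2138, 0.152]
orientation: [-3.102, 0.494, -0.001]
force: [0.6, -0.3, -1.4]
width: 0.233
grasp_force: 49.3
[0.46357248 0.21378659 0.15204934] [ 0.61372327 -0.33888043 -1.40747182]
```

View pics/v8.png

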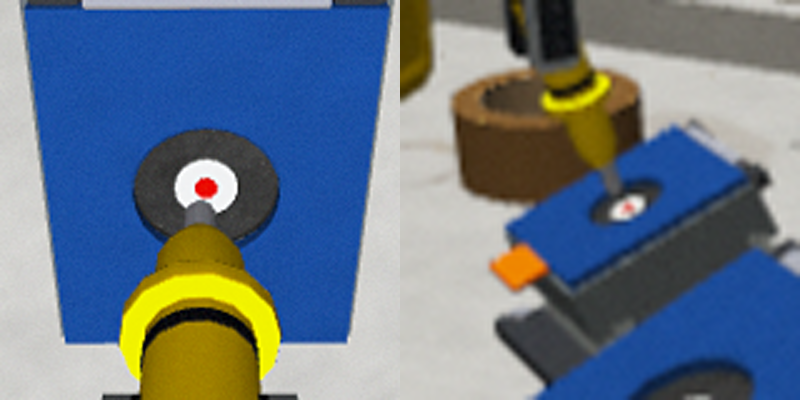

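The tip is at crop (200,212) and the red dot at (205,187), so it is about 1 mm left. I'll correct that, average a force baseline, then creep in.

```bash
cat > f.py <<'E'
from h import *
F=[]
for i in range(10):
    F.append(env.get_obs()["force"]); read_camera("wrist")
n=np.array([-.325,.106,.94]);f=np.array(F);o=env.get_obs()
print(f.mean(0).round(2),"normal",(f@n).mean().round(2),"+-",((f@n).std()/3).round(2),o["tcp_pos"].round(4),o["t"])
E
python3 f.py
python3 -m inch '[{"tx":1.5,"ty":1,"tz":3,"turn":0},{"tx":2.5,"ty":1,"tz":6,"turn":0},{"tx":3,"ty":1,"tz":8,"turn":0},{"tx":3,"ty":1,"tz":8,"turn":0}]'
python3 f.py
python3 -m inch '[{"tx":0.4,"ty":0,"tz":1,"turn":0},{"tx":0.7,"ty":0,"tz":2,"turn":0},{"tx":0.7,"ty":0,"tz":2,"turn":0}]'
python3 f.py
```

```text
[-0.05 -0.17 -0.99] normal -0.93 +- 0.16 [0.4634 0.2137 0.1518] 14.025
t: 14.52
tcp_pos: [0.4658, 0.2117, 0.1435]
orientation: [3.102, -0.495, -0.001]
force: [0.3, 0.2, -0.7]
width: 0.236
grasp_force: 49.3
[ 0.19  0.24 -0.85] normal -0.84 +- 0.16 [0.466  0.2118 0.1439] 15.025
t: 15.4
tcp_pos: [0.4667, 0.2116, 0.1418]
orientation: [-3.102, 0.495, -0.0]
force: [0.2, 0.6, -0.3]
width: 0.237
grasp_force: 49.3
[-0.14  0.38 -0.24] normal -0.14 +- 0.16 [0.4666 0.2116 0.1418] 15.9
```

```bash
python3 -m inch '[{"tx":0.3,"ty":0,"tz":1,"turn":0},{"tx":0.7,"ty":0,"tz":2,"turn":0},{"tx":1,"ty":0,"tz":2.8,"turn":0},{"tx":1,"ty":0,"tz":2.8,"turn":0}]'
python3 f.py
python3 - <<'E'
from h import *
w,dw=read_camera("wrist")
a=cv2.resize(w[90:250,240:400],None,fx=2.5,fy=2.5,interpolation=cv2.INTER_CUBIC)
s,_=read_camera("scene");b=cv2.resize(s[150:230,170:250],None,fx=5,fy=5,interpolation=cv2.INTER_CUBIC)
cv2.imwrite("pics/v9.png",np.hstack([a,b]))
p,T,o=tool();cp=camera_params("wrist");rc=R.from_rotvec(cp["rvec"]).as_matrix()
E
```

```text
t: 16.4
tcp_pos: [0.4676, 0.2113, 0.139]
orientation: [-3.102, 0.495, 0.0]
force: [-1.2, 0.4, 0.5]
width: 0.233
grasp_force: 49.3
[-0.91  0.54  0.8 ] normal 1.1 +- 0.13 [0.4676 0.2113 0.139 ] 16.9
```

View pics/v9.png

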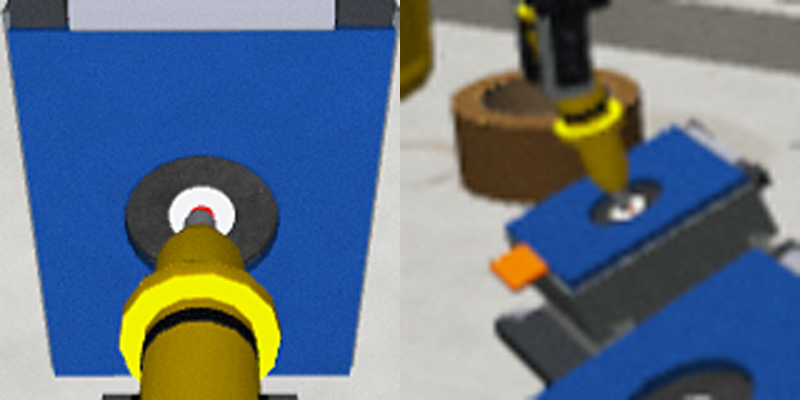

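The tip sits on the red dot at crop (202,213) through the window and clear of the plate. The force is 2.0 N above baseline, which is about 5 mm of plunger travel. Handing in.

```bash
python3 -c "
from bench import workorder
print(workorder.finish_job())"
```

```text
the job is handed in; nothing more can be done
None
```

I handed the job in at about 17 s (limit 56 s) and got no verdict back: the plate is shut, and the gripper holds the probe tip on the red dot through the window at about 2 N, roughly 5 mm of plunger travel. I estimate the probe at 0 to 4° off square (limit 8°), and never touched the jar, bottle or marker.

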